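Open the push-to-open bench cupboard

ROBOT

A 6-joint arm with a two-finger parallel gripper is mounted at the origin on a cart in front of the work surface, level with it; the furniture and walls round the work are solid. World frame = base frame: x ahead of the robot, y to its left, z up, the work surface at z = 0. Lengths are in mm, angles in rad, forces in N, time in s.
With the tool pointing down it reaches from about 400 to 825 mm from the base axis. Payload 7 kg.
Tool frame: the origin (TCP) lies midway between the tips of the shut fingers; the grasp point (between the pads) lies 19 mm behind it (arm.pinch_z is the distance from the TCP to the grasp point, in mm); y points along the fingers, z is the direction in which the jaws open and shut, and the axes are right-handed (so a half turn about y gives the same grasp; the last joint's range is limited). The gripper opens to 88 mm and grips with 3 to 60 N. Pads are 19 mm wide; open, the fingers measure 130 mm over their backs; the gripper's body (78 mm by 193 mm) begins 47 mm behind the grasp point.
Start: joints at [-0.937, 0.359, 0.012, 0, -1.224, -0.288], TCP at [228.763, -635.029, 192.961] pointing down, gripper open.
Joint ranges: [-3.07, 3.07], [-1.43, 2.12], [-1.02, 1.25], [-3.03, 1.67], [-3.05, -0], [-3.03, 3.03]. Speed limits (rad/s): [2.39, 2.39, 3.01, 3.14, 3.14, 3.14].

INTERFACE

Orientations are given as a rotation vector (axis times angle).
In Python, from plant import arm, effector, vision, job gives the robot as it stands. Calls block until the motion is done:
- arm.move_to(position, orientation): joint-space move of the TCP to a pose.
- arm.servo_line(position, rotation=None, feed=150, max_force=None): straight line of the TCP; rotation=None keeps the orientation; feed is the mean speed in mm/s. With max_force (N) it stops when the force on the tool has changed by that much, and returns True; else False.
- arm.goto_joints(angles): joint-space move.
- effector.gripper_to(opening, f_grip=None): opening from 0.0 (shut) to 1.0 (fully open); f_grip is the grip in N (None keeps the last); returns when the fingers have stopped.
- arm.sleep(seconds).
- arm.inverse_kinematics(position, orientation): joint angles nearest the present ones, or None.
- arm.get_obs(): the state.
- vision.camera(name): name is "scene" or "top" or "wrist"; returns the picture (480x640x3 uint8, red, green, blue); there is no depth.
- vision.camera_params(name): a dict with "vfov" (degrees; the focal length in pixels is half the picture's height over the tangent of half this angle, whatever the lens; pixels are square), "cx", "cy" (the principal point, pixels), "extrinsics" (4x4, takes a point from world to camera coordinates); the wrist camera has in their place "mount" (4x4, takes a point from camera to tool coordinates, whose origin is the TCP and whose axes are the tool frame's). Camera axes: x right, y down, z forward; pixel columns grow to the right and rows downward; lengths in mm; the calibration is good to about 2 mm. A picture is of the moment at which its call begins: read the wrist's pose just before it. camera_params takes no time and is no camera call.
A pose or a line that the arm cannot do raises arm.Unreachable and nothing moves.
- job.sign_off(): hands the job in, once; it reports no verdict.
Trained networks look in the newest picture that a camera, given by its name, has taken for a name from the list of things; names that differ only in an ending like _2 or _b are one class to them, and where a whole thing is asked for, a point or a joint stands for the part that bears it (a point fixed in the world has none). Each returns a list of dicts, best first, with "p" (0 to 1); they miss things now and then, are a little off and sometimes report something else, mostly with a low value. They report only what shows in the picture. A call takes as long as a camera call. They do not tell look-alikes from the thing itself.
- vision.boxes_of(target, camera): "location" ([x, y, z] in mm, in the coordinates of the camera as it stood for that picture, good to about 4 mm: the middle of the surface that is visible of it).
The state is a dict: "time": time; "q": joint angles; "dq": joint speeds; "joint_torque": joint torques, N m; "eef_pos": TCP position; "ee_rot": TCP orientation; "wrist_force": force on the tool from outside, world axes, zero at the start; "ft_torque": the same for the moment, N m; "width": opening from 0.0 (shut) to 1.0 (fully open).
Only numpy, scipy, OpenCV 4.12 (cv2) and the standard library are available. Lean on these libraries where they do the work, as an engineer would, in place of code of your own. Each camera call takes 0.05 s, during which the arm holds its last target. There are 200 camera calls.

TASK

Open the wider of the two handleless doors of the small plywood cupboard, using fingertips only: nothing is picked up, the narrow door stays shut and everything else stays where it is. First push the cork sanding block along the bench until it is right out of the wide door's swing. Then press the wide door in near its free edge until the catch lets go, draw back so that it springs ajar by itself, and reach behind it and push it wide open, about square to the cupboard, without it touching the block.

Things in the scene. Friction and masses are not known exactly. Their poses are not given: they have to be found in the camera images.
- cupboard: fixed plywood cupboard, carcass 130 deep x 292 wide x 130 mm high; origin: centre of its underside, on the bench; x from doors to back, y left, z up. Fronts of its boards at x = -65, faces of the shut doors at x = -85 mm. Doors: no handles, 14 mm thick, from 16 to 124 mm above the bench; the wide one from y = +145 (hinge) to -27, the narrow one from y = -31 to -145 mm (hinge).
- wide_door: the wide (172 mm) left door panel; origin on its hinge axis, at the panel's lower edge and back (inner) face. The panel runs 172 mm along its own -y from the hinge; its outer face looks along its own -x and lies 14 mm from the origin. Its axes are the cupboard's while it is shut.
- wide_hinge (a joint): opening angle of the wide door, rad: 0 shut and latched, grows as it opens, up to 1.65. Its catch, 28 mm from the free edge, lets go when the door is pressed in there about 5 mm (-0.03; stop at -0.04) with 5 to 12 N; as the finger draws back, a spring drives the door out to about 0.4 within a second. Past that it swings freely and stays where left. Once released the catch does not take again.
- wide_door_hinge_axis (a point): point on the wide door's hinge axis at the height of the panel's upper edge (124 mm above the bench); at x = -71, y = +145 mm in the cupboard's frame.
- wide_door_free_edge (a point): upper corner of the wide door's outer face at its free edge, 124 mm above the bench; it moves with the door.
- narrow_hinge (a joint): opening angle of the narrow (114 mm) right door, rad, 0 shut; it has a catch of the same kind and must stay shut.
- sanding_block: cork sanding block with abrasive paper, 64 x 112 x 36 mm high, 0.14 kg or so, lying loose on the bench in front of the wide door; origin at the centre of its underside, its own y along the 112 mm.
- caliper: steel vernier caliper, 66 x 218 x 8 mm, lying loose on the cupboard's top, its length along the doors; bystander; origin at the centre of its underside.
- screw_tin: open round tin of screws, 73 mm across, 54 mm high, at the left; bystander; origin at the centre of its underside.
- offcut_1: pine offcut, 46 x 120 x 30 mm, at the right, beyond the upright mesh screen (solid, 255 mm high, fixed to the bench: one leaf at y = -0.337 from x = 0.48 to 0.78 m, another across it at x = 0.785 m, right of y = -0.035); bystander; origin at the centre of its underside.
- screwdriver_slot: screwdriver 231 mm long, 30 mm thick, at the left; bystander; origin at the centre of its underside.
Not all that is in view belongs to the job. What is shaped like the sanding_block but orange is not meant.

How it is judged (in metres and radians):
On the way, in this order (a step that is already met when the one before it is completed fails the run):
1. the sanding block has been pushed out of the wide door's swing while the door is still shut ((horizontal distance between sanding_block and wide_door_hinge_axis above 0.2 m or y of sanding_block in the frame of cupboard above 0.175 m) and value of joint wide_hinge below 0.1 rad), for 0.2 s.
2. the wide door has sprung ajar and the fingers are off it (value of joint wide_hinge between 0.25 and 0.7 rad and contact force between the fingers and wide_door below 0.2 N), for 0.2 s.
At the end, for the whole second after the job is handed in: wide door at rest, open more than 1.25 rad (72 degrees); narrow door shut (under 0.05 rad); sanding block at rest flat on the bench, its centre more than 200 mm from the wide door's hinge axis or more than 175 mm left of the cupboard's middle (value of joint wide_hinge above 1.25 rad and velocity of joint wide_hinge between -0.05 and 0.05 rad/s and value of joint narrow_hinge below 0.05 rad and (horizontal distance between sanding_block and wide_door_hinge_axis above 0.2 m or y of sanding_block in the frame of cupboard above 0.175 m) and height (world z) of sanding_block between -0.01 and 0.01 m and linear speed of sanding_block below 0.02 m/s); the robot touches nothing.
It fails at once if the sanding block is lifted (over 20 mm) or tipped (height (world z) of sanding_block above 0.02 m or angle between sanding_block's own z axis and vertical above 0.5 rad).
It fails at once if the wide door runs into the sanding block (contact force between wide_door and sanding_block above 1 N).
It fails at once if the narrow door comes open (value of joint narrow_hinge above 0.05 rad).
It fails at once if a bystander is moved by more than 30 mm (distance of any of caliper, screw_tin, offcut_1, screwdriver_slot from where it was at the start of the episode above 0.03 m).
It also fails if it takes over 64 s, if anything falls off the work surface, if the arm or the gripper's body presses on something with over 40 N, if the wrist force passes 120 N, or if a joint passes its speed limit or range.

## Working session

There is one attempt and no reset: what is moved stays moved. The work goes in short steps, each a Python script; the robot and the scene stay as the last script left them, time stands still between calls to the robot, and variables do not carry over. Pictures are saved under pics/ and viewed, about 8 in all and at most 12, crops included, and the job is handed in when it is done.

```bash
mkdir -p pics; ls
cat > h.py <<'E'
import numpy as np, cv2
from plant import arm, effector, vision, job
def towld(cam,p):
    E=np.array(vision.camera_params(cam)["extrinsics"]); return (np.linalg.inv(E)@np.r_[p,1])[:3]
def px(cam,P):
    c=vision.camera_params(cam); E=np.array(c["extrinsics"]); q=(E@np.r_[P,1])[:3]
    f=240/np.tan(np.radians(c["vfov"]/2)); return c["cx"]+f*q[0]/q[2], c["cy"]+f*q[1]/q[2]
def ray(cam,u,v,z):
    c=vision.camera_params(cam); f=240/np.tan(np.radians(c["vfov"]/2)); Ei=np.linalg.inv(np.array(c["extrinsics"]))
    d=Ei[:3,:3]@np.array([(u-c["cx"])/f,(v-c["cy"])/f,1]); o=Ei[:3,3]; return o+d*(z-o[2])/d[2]
def snap(cam,name):
    im=vision.camera(cam); cv2.imwrite(f"pics/{name}.png",im[:,:,::-1]); return im
E
python3 - <<'E'
from h import *
o=arm.get_obs(); print(o["eef_pos"],o["ee_rot"],o["time"])
for c in ("scene","top"):
    snap(c,c+"0")
    for t in ("wide_door","cupboard","sanding_block","caliper","screw_tin","offcut_1","screwdriver_slot","narrow_hinge"):
        try: print(c,t,[(np.round(towld(c,b["location"])),round(b["p"],2)) for b in vision.boxes_of(t,c)[:3]])
        except Exception as e: print(c,t,e)
E
```

```text
pics
[ 228.55785269 -634.54530714  192.03011511] [-1.55211815 -0.27083854  0.27152171] 0.0
scene wide_door [(array([601.,  10.,  76.]), 0.64)]
scene cupboard [(array([613., -28., 103.]), 0.9)]
scene sanding_block [(array([333., 153.,  39.]), 0.93), (array([636., 194.,  34.]), 0.85), (array([501.,  53.,  35.]), 0.62)]
scene caliper [(array([718., -31., 129.]), 0.66)]
scene screw_tin [(array([656., 341.,  30.]), 0.76)]
scene offcut_1 [(array([602.,   9.,  76.]), 0.31)]
scene screwdriver_slot [(array([490., 446.,  17.]), 0.96), (array([613., -26., 100.]), 0.59)]
scene narrow_hinge [(array([ 593., -145.,   76.]), 0.62)]
top wide_door [(array([599.,  -4., 109.]), 0.58)]
top cupboard [(array([643., -67., 126.]), 0.69)]
top sanding_block [(array([497.,  47.,  35.]), 0.95), (array([643., 184.,  33.]), 0.93), (array([346., 140.,  34.]), 0.65)]
top caliper [(array([710., -36., 128.]), 0.94), (array([665., 341.,  25.]), 0.33)]
top screw_tin [(array([666., 344.,  25.]), 0.63)]
top offcut_1 [(array([ 556., -438.,   28.]), 0.72)]
top screwdriver_slot [(array([492., 438.,  22.]), 0.66)]
top narrow_hinge [(array([ 590., -145.,  103.]), 0.88), (array([497.,  43.,  32.]), 0.54)]
```

View pics/top0.png

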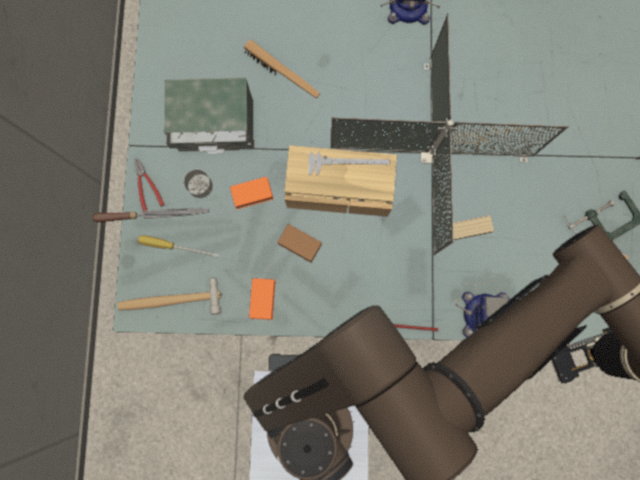

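View pics/scene0.png

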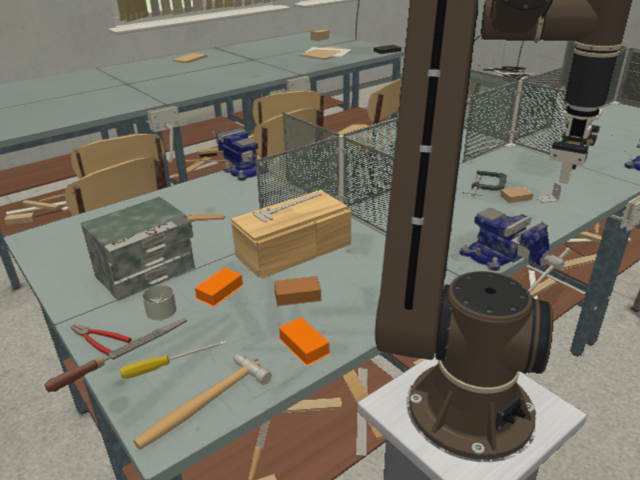

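The top view shows the cork block at about (300,243). The two orange look-alikes are at (251,192) and (262,299). The cupboard top spans about (286,146) to (396,212). I'll zoom in for its corners.

Run:
```python
import cv2
im=cv2.imread("pics/top0.png")[135:275,270:410]; a=cv2.resize(im,(560,560),interpolation=cv2.INTER_CUBIC)
cv2.imwrite("pics/c1.png",a)
```

```text
(no output)
```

View pics/c1.png

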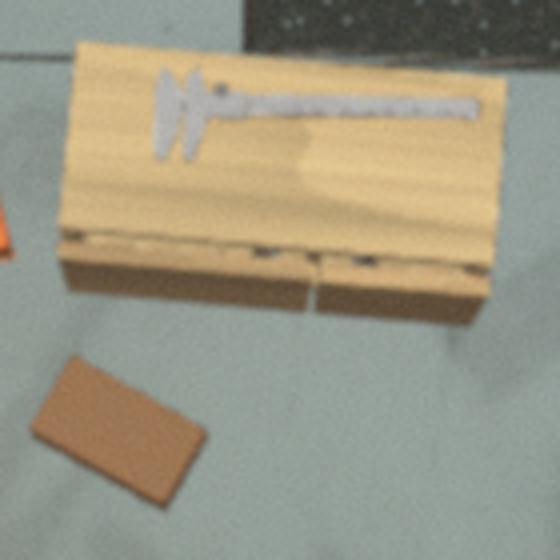

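Crop, 4× with offset (270,135): the carcass top corners are (77,43), (506,77), (493,263) and (60,230). The door tops' outer edge runs from (60,260) to (490,296), with the gap at x≈313. The cork block's top corners are (78,355), (207,435), (165,507) and (30,432).

Run:
```python
from h import *
from scipy.optimize import least_squares
def W(u,v,z): return ray("top",270+u/4,135+v/4,z)[:2]
P=[W(77,43,130),W(506,77,130),W(493,263,130),W(60,230,130),W(60,259,124),W(490,295,124),W(311,280,124)]
L=np.array([[65,146],[65,-146],[-65,-146],[-65,146],[-85,145],[-85,-145],[-85,-29]])
def pose(t): c,s=np.cos(t[2]),np.sin(t[2]); return L@np.array([[c,s],[-s,c]])+t[:2]
r=least_squares(lambda t:(pose(t)-P).ravel(),[670,-35,0]); print("cup",r.x,np.round(r.fun.reshape(-1,2),1).tolist())
B=np.array([W(78,355,36),W(207,435,36),W(165,507,36),W(30,432,36)]); print("blk",B.mean(0),B.round().tolist())
t=r.x; c,s=np.cos(t[2]),np.sin(t[2]); R=np.array([[c,-s],[s,c]])
np.save("cup.npy",t); print("blk in cup",R.T@(B.mean(0)-t[:2]), "hinge",R@[-71,145]+t[:2])
for n,p in dict(orangeA=(643,184),orangeB=(346,140),tin=(666,344)).items(): print(n,R.T@(np.array(p)-t[:2]))
from scipy.spatial.transform import Rotation as Ro
print(Ro.from_rotvec(arm.get_obs()["ee_rot"]).as_matrix().round(3)); print(vision.camera_params("wrist")["mount"])
```

```text
cup [ 6.78843853e+02 -6.64268632e+01 -5.81349562e-02] [[0.8, 1.1], [0.5, -0.4], [-0.7, -1.0], [0.9, 1.7], [-0.7, 2.2], [-0.1, 0.0], [-0.6, -3.6]]
blk [500.38085024  41.31650929] [[554.0, 72.0], [500.0, -20.0], [449.0, 8.0], [499.0, 104.0]]
blk in cup [-184.42164307   97.19225924] hinge [616.3886189   82.45343677]
orangeA [-50.33365543 247.92119466]
orangeB [-344.27541782  186.73916851]
tin [-36.66886521 408.98724791]
[[ 0.941  0.    -0.339]
 [ 0.339 -0.     0.941]
 [-0.    -1.    -0.   ]]
[[-1.16626658e-03  9.50935968e-01  3.09385561e-01 -8.49819739e+01]
 [-1.01698147e-04 -3.09385883e-01  9.50936573e-01 -1.93076137e+02]
 [ 9.99999315e-01  1.07758160e-03  4.57534840e-04 -2.67827888e-01]
 [ 0.00000000e+00  0.00000000e+00  0.00000000e+00  1.00000000e+00]]
```

```bash
cat >> h.py <<'E'
from scipy.spatial.transform import Rotation as Ro
T=np.load("cup.npy"); c_,s_=np.cos(T[2]),np.sin(T[2]); RC=np.array([[c_,-s_],[s_,c_]])
def cw(x,y,z): return np.r_[RC@[x,y]+T[:2],z]
def wc(P): return RC.T@(np.array(P)[:2]-T[:2])
def down(u):  # tool pointing down, jaw axis along u
    u=np.r_[u,0]/np.linalg.norm(u); y=np.array([0,0,-1.]); return Ro.from_matrix(np.c_[np.cross(y,u),y,u]).as_rotvec()
def wpose():
    o=arm.get_obs(); M=np.eye(4); M[:3,:3]=Ro.from_rotvec(o["ee_rot"]).as_matrix(); M[:3,3]=o["eef_pos"]; return M@np.array(vision.camera_params("wrist")["mount"])
def wpx(M,u,v,z):
    c=vision.camera_params("wrist"); f=240/np.tan(np.radians(c["vfov"]/2)); d=M[:3,:3]@np.array([(u-c["cx"])/f,(v-c["cy"])/f,1]); o=M[:3,3]; return o+d*(z-o[2])/d[2]
E
python3 - <<'E'
from h import *
B=np.array([[554,72],[500,-20],[449,8],[499,104.]]); u=B[0]-B[1]+B[3]-B[2]; u/=np.linalg.norm(u); print(u)
b=np.array([500.4,41.3]); R=down(u)
o=arm.get_obs(); arm.servo_line(o["eef_pos"]+[0,0,160],feed=250)
effector.gripper_to(0.0)
arm.move_to([420,-60,330],R)
P=b+u*100; arm.move_to([*P,200],R)
M=wpose(); snap("wrist","w1"); np.save("w1.npy",M)
for bx in vision.boxes_of("sanding_block","wrist")[:3]: print((M@np.r_[bx["location"],1])[:3],bx["p"])
o=arm.get_obs(); print(o["eef_pos"],o["q"],o["time"],o["wrist_force"])
E
```

```text
[0.48406139 0.87503404]
[390.88196767 137.67258468  32.45618638] 0.83
[500.85917034  49.21874197  38.9886134 ] 0.82
[637.56035057 189.65156082  34.03778394] 0.72
[549.0633125  127.96367904 201.64502491] [ 5.76321196e-01  1.69070616e-01 -2.26381853e-01  3.00812294e-04
 -1.17282701e+00 -2.65345865e+00] 6.4167 [-0.29496951  0.29312458 -0.00821184]
```

View pics/w1.png

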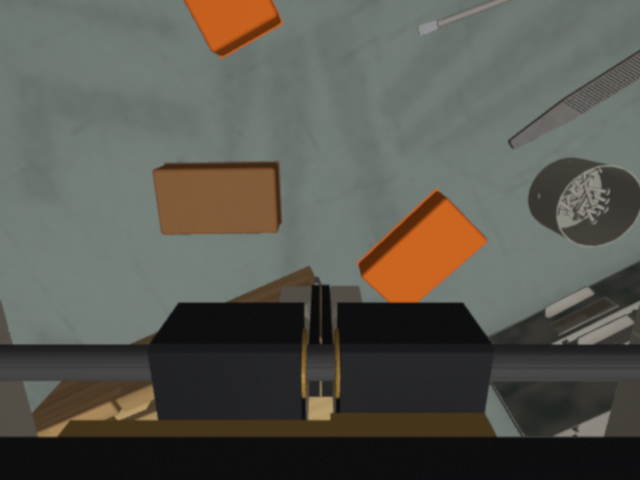

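The wrist view shows the cork block's top face at about (156,170), (278,165), (280,232), (162,234). It lies along the image horizontal, so it's aligned with the jaw axis. The gripper body is long along the jaws.

Run:
```python
from h import *
M=np.load("w1.npy")
C=np.array([wpx(M,*p,36)[:2] for p in ((154,170),(278,165),(280,232),(162,234))]); print(C.round(),C.mean(0))
print([np.linalg.norm(C[i]-C[i-1]).round() for i in range(4)]); u=C[1]-C[0]+C[2]-C[3]; print(u/np.linalg.norm(u))
print({k:v for k,v in vision.camera_params("wrist").items() if k!="mount"})
im=vision.camera("wrist")
```

```text
[[455.  12.]
 [504. 110.]
 [558.  80.]
 [507. -17.]] [505.83603114  46.17028583]
[np.float64(60.0), np.float64(110.0), np.float64(62.0), np.float64(110.0)]
[0.4577437  0.88908419]
{'vfov': 61.284519586013545, 'cx': 320.3003168856376, 'cy': 232.74632394541058}
```

Run:
```python
from h import *
b=np.array([503,45.]); u=np.array([.47,.883]); R=down(u)
P=b+u*100
arm.move_to([*P,120],R); arm.servo_line([*P,10],feed=100,max_force=8)
hit=arm.servo_line([*(b+u*62),10],feed=50,max_force=1.0); o=arm.get_obs(); print(hit,(o["eef_pos"][:2]-b)@u,o["wrist_force"])
arm.servo_line([*(b-u*10),10],feed=60,max_force=20)
M=wpose(); snap("wrist","w2"); np.save("w2.npy",M)
for bx in vision.boxes_of("sanding_block","wrist")[:3]: print((M@np.r_[bx["location"],1])[:3],bx["p"])
o=arm.get_obs(); print(o["eef_pos"],o["time"],o["wrist_force"])
```

```text
True 62.3047626889291 [0.35725509 0.47718577 0.30720832]
[634.56782035 133.43083117  21.79734153] 0.88
[402.83168871 112.24284388   1.91884844] 0.75
[484.31918024  54.17263016  37.04902068] 0.61
[498.4787916  36.4169389   9.9584093] 10.3 [ 0.05907851  0.0789489  -0.02650483]
```

View pics/w2.png

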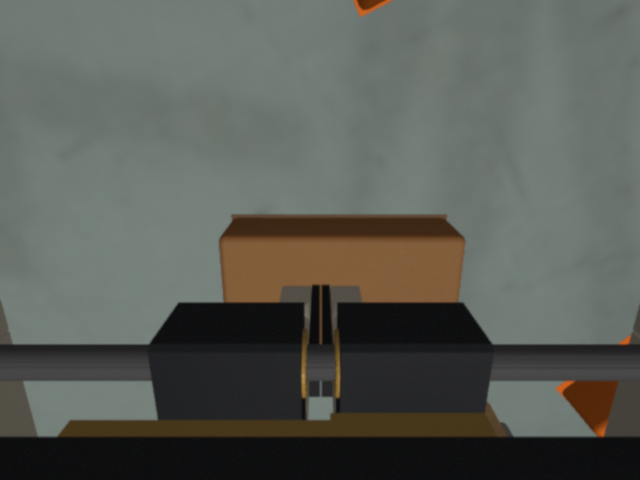

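Run:
```python
from h import *
M=np.load("w2.npy"); tcp=np.array([498.5,36.4]); u=np.array([.47,.883]); u/=np.linalg.norm(u); n=np.array([.883,-.47]);n/=np.linalg.norm(n)
for z in (0,36):
  for p in ((221,237),(463,237),(232,215),(446,215),(461,300),(222,300),(320,290)):
    d=wpx(M,*p,z)[:2]-tcp; print(z,p,"u",round(d@u,1),"n",round(d@n,1))
```

```text
0 (221, 237) u -53.1 n -16.1
0 (463, 237) u 74.9 n -16.2
0 (232, 215) u -46.4 n -28.2
0 (446, 215) u 64.8 n -28.3
0 (461, 300) u 77.9 n 20.8
0 (222, 300) u -55.3 n 21.0
0 (320, 290) u -0.7 n 14.7
36 (221, 237) u -43.7 n -28.2
36 (463, 237) u 61.6 n -28.3
36 (232, 215) u -38.3 n -38.1
36 (446, 215) u 53.2 n -38.2
36 (461, 300) u 64.0 n 2.1
36 (222, 300) u -45.5 n 2.3
36 (320, 290) u -0.6 n -2.8
```

The wrist view seems to put the block beside or under the fingers, which contradicts the force reading. I'll check from outside.

Run:
```python
from h import *
a=snap("scene","s2"); b=snap("top","t2")
a=cv2.resize(a[220:400,180:420],(480,360),interpolation=3); b=cv2.resize(b[140:320,220:400],(360,360),interpolation=3)
cv2.imwrite("pics/st2.png",np.hstack([a,b[:,:320]])[:,:,::-1])
c=vision.camera_params("wrist"); m=np.linalg.inv(np.array(c["mount"])); f=240/np.tan(np.radians(c["vfov"]/2))
for p in ([0,0,0],[-10,0,0],[10,0,0],[0,-20,0]):
  q=(m@np.r_[p,1])[:3]; print(p,f*q[0]/q[2]+c["cx"],f*q[1]/q[2]+c["cy"])
```

```text
[0, 0, 0] 321.2747103717404 272.7644551172487
[-10, 0, 0] 321.31216064469777 254.72350806535417
[10, 0, 0] 321.23834867791555 290.2810001570555
[0, -20, 0] 321.36815016919104 289.8955715668603
```

View pics/st2.png

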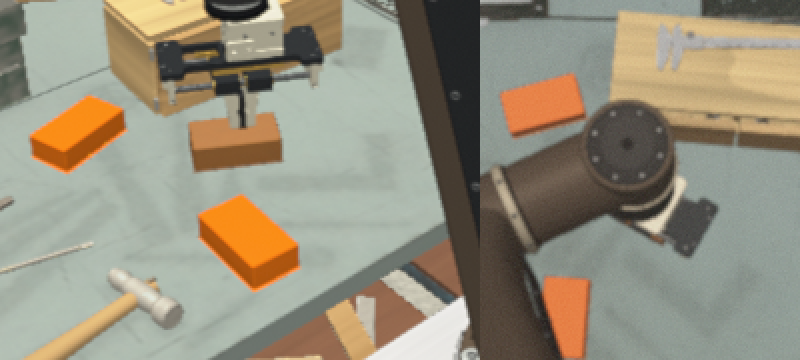

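Run:
```python
from h import *
b=np.array([503,45.]); u=np.array([.47,.883]); R=down(u)
o=arm.get_obs(); print(o["width"],o["eef_pos"],o["q"])
arm.servo_line(o["eef_pos"]+[0,0,60],feed=120)
P=b+u*100
arm.servo_line([*P,40],feed=150); f0=arm.get_obs()["wrist_force"]
h=arm.servo_line([*P,-25],feed=30,max_force=4); o=arm.get_obs(); print(h,o["eef_pos"],o["wrist_force"]-f0,o["time"])
snap("scene","s3"); a=cv2.imread("pics/s3.png")[200:380,200:440]; cv2.imwrite("pics/s3c.png",cv2.resize(a,(720,540),interpolation=3))
print(px("scene",o["eef_pos"]))
```

```text
0.003721681953651776 [498.38273151  36.36137197   9.9381361 ] [ 4.66651923e-01  2.77710472e-01 -5.97001186e-01 -1.96013379e-04
 -6.97826222e-01 -2.52669273e+00]
False [550.06246307 133.33412958 -24.86939121] [ 0.24210601  1.47356997 -0.03067212] 14.275
(np.float64(259.13536585695095), np.float64(309.469898033494))
```

View pics/s3c.png

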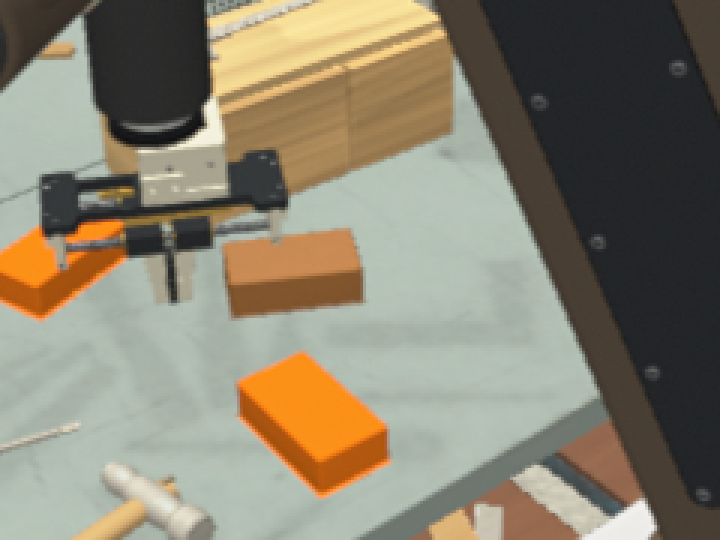

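The TCP reads −25 mm with no bench contact, and the tip appears about 9 px above its predicted spot. The real fingertips sit about 30 mm short of the nominal TCP. I'll touch the bench to measure the offset.

Run:
```python
from h import *
o=arm.get_obs(); p=o["eef_pos"]; f0=o["wrist_force"]
print([px("scene",[p[0],p[1],z])[1] for z in (-25,-10,0,5,10)])
h=arm.servo_line([p[0],p[1],-50],feed=20,max_force=3); o=arm.get_obs(); print(h,o["eef_pos"],o["wrist_force"]-f0,o["time"])
```

```text
[np.float64(309.511248932324), np.float64(304.7395454990525), np.float64(301.52868175462635), np.float64(299.9142312457356), np.float64(298.29372319423413)]
True [550.11955389 133.39824096 -33.25888261] [-0.10055317  0.90282855  5.37399919] 14.9333
```

```bash
cat >> h.py <<'E'
TZ=-33.2   # TCP z at which the real tips touch the bench
def brown(im):
    h=cv2.cvtColor(im,cv2.COLOR_RGB2HSV); r=cv2.cvtColor(cv2.imread("pics/w1.png"),cv2.COLOR_BGR2HSV)[185:220,180:260].reshape(-1,3); m=np.median(r,0)
    k=cv2.inRange(h,m-np.array([5,50,45]),m+np.array([5,50,45])); k=cv2.morphologyEx(k,cv2.MORPH_OPEN,np.ones((5,5))); k[285:]=0
    cs=cv2.findContours(k,0,1)[0]; cbest=max(cs,key=cv2.contourArea); return cv2.minAreaRect(cbest)
E
python3 - <<'E'
from h import *
print("w1",brown(cv2.imread("pics/w1.png")[:,:,::-1].copy()))
b=np.array([503,45.]); u=np.array([.47,.883]); R=down(u); P=b+u*100
o=arm.get_obs(); arm.servo_line(o["eef_pos"]+[0,0,13],feed=60)
arm.servo_line([*P,TZ+13],R,feed=60); print(arm.get_obs()["eef_pos"],arm.get_obs()["wrist_force"])
arm.servo_line([*(b+u*74),TZ+13],feed=50,max_force=10); 
for d in (60,40,20):
    h=arm.servo_line([*(b+u*d),TZ+13],feed=50,max_force=12)
    M=wpose(); im=snap("wrist",f"p{d}"); r=brown(im); c=wpx(M,*r[0],36)[:2]
    print(d,h,[np.round(x) for x in (*r[0],*r[1],r[2])],"rel u,n",(c-M[:2,3])@u,(c-arm.get_obs()["eef_pos"][:2])@[.883,-.47],arm.get_obs()["wrist_force"])
E
```

```text
w1 ((215.07672119140625, 200.4888916015625), (65.31484985351562, 123.15030670166016), 88.8982925415039)
[549.76104299 133.15340139 -20.39649616] [0.52288197 0.04622274 0.30842133]
60 False [np.float64(136.0), np.float64(272.0), np.float64(23.0), np.float64(273.0), np.float64(90.0)] rel u,n -67.5069904658003 -24.690662251902733 [0.0976075  1.08424299 0.61696286]
40 False [np.float64(136.0), np.float64(272.0), np.float64(24.0), np.float64(272.0), np.float64(90.0)] rel u,n -67.66629533717501 -24.85367857272536 [0.11109482 0.41083984 0.41680094]
20 False [np.float64(136.0), np.float64(272.0), np.float64(25.0), np.float64(273.0), np.float64(90.0)] rel u,n -67.45547199134776 -25.086995544804687 [ 1.50969099 -0.46181523  0.37564965]
```

View pics/p20.png

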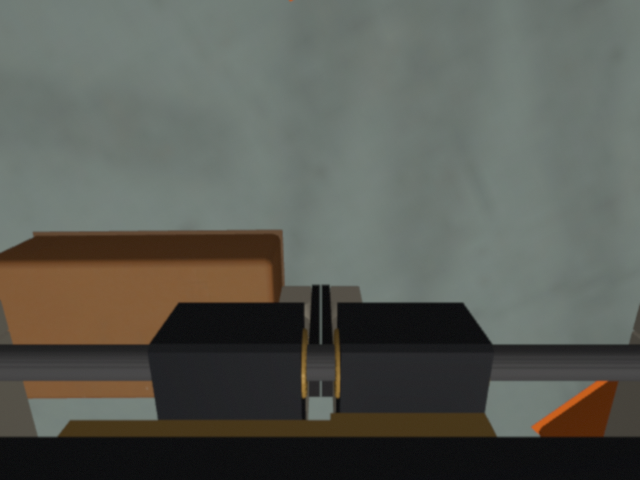

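The fingertip is flush on the block's end face (edge at x≈283) and the block stays parallel to the jaw axis. I'll continue the push.

Run:
```python
from h import *
b=np.array([503,45.]); u=np.array([.47,.883])
for d in (-20,-60,-97):
    h=arm.servo_line([*(b+u*d),TZ+13],feed=50,max_force=12)
    M=wpose(); im=snap("wrist",f"p{d}"); r=brown(im); c=wpx(M,*r[0],36)[:2]
    print(d,h,[np.round(x) for x in (*r[0],*r[1],r[2])],arm.get_obs()["wrist_force"])
u/=np.linalg.norm(u)
o=arm.get_obs(); arm.servo_line(o["eef_pos"]+np.r_[u*12,0],feed=60); arm.servo_line([*(o["eef_pos"][:2]+u*12),150],feed=150)
arm.move_to([430,100,200],down(RC@[0,1]))
snap("top","t4"); print([(np.round(towld("top",x["location"])),x["p"]) for x in vision.boxes_of("sanding_block","top")], arm.get_obs()["time"])
im=cv2.imread("pics/t4.png")[135:285,240:440]; cv2.imwrite("pics/t4c.png",cv2.resize(im,(800,600),interpolation=3))
```

```text
-20 False [np.float64(136.0), np.float64(271.0), np.float64(26.0), np.float64(273.0), np.float64(90.0)] [-0.67779339 -0.76494695  0.1260052 ]
-60 False [np.float64(136.0), np.float64(271.0), np.float64(26.0), np.float64(273.0), np.float64(90.0)] [-1.51980623  0.29643862 -0.25072575]
-97 False [np.float64(136.0), np.float64(270.0), np.float64(27.0), np.float64(273.0), np.float64(90.0)] [ 0.56201904  0.67971024 -0.57355428]
[(array([ 416., -103.,   35.]), 0.98), (array([345., 139.,  34.]), 0.69), (array([647., 178.,  32.]), 0.64)] 23.2083
```

View pics/t4c.png

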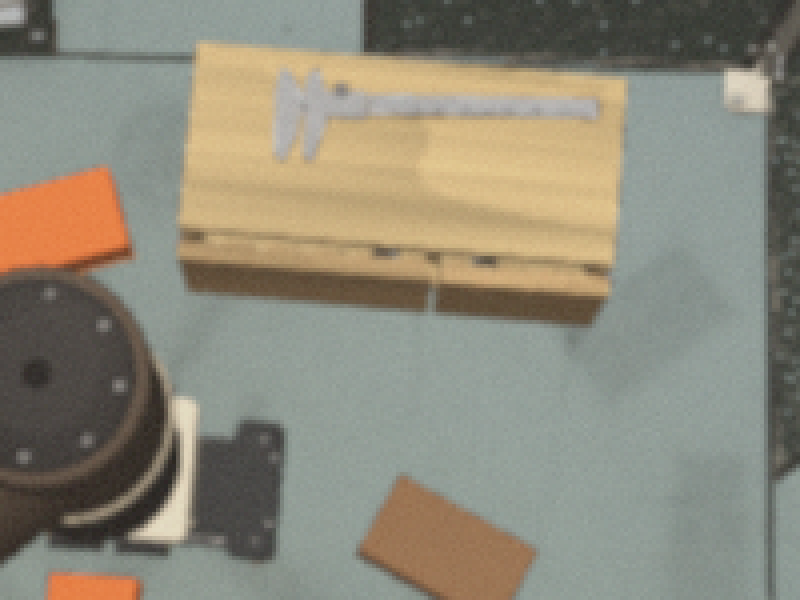

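The block is clear, at about (420,-103). Next I'll press the door with the tip 104 mm above the bench, so the gripper body stays above the door and carcass.

Run:
```python
from h import *
R=down(RC@[0,1]); z=TZ+104
arm.move_to(cw(-150,-2,z+40),R); arm.servo_line(cw(-125,-2,z),R,feed=120); arm.sleep(0.2)
f0=arm.get_obs()["wrist_force"]
h=arm.servo_line(cw(-75,-2,z),feed=25,max_force=2.5); o=arm.get_obs(); x0=wc(o["eef_pos"])[0]; print(h,x0,o["wrist_force"]-f0,o["eef_pos"][2])
if h:
    h=arm.servo_line(cw(x0+7,-2,z),feed=15,max_force=22); o=arm.get_obs(); print(h,wc(o["eef_pos"]),o["wrist_force"]-f0)
    arm.servo_line(cw(x0-115,-2,z),feed=120); arm.sleep(0.8)
    snap("top","t5"); a=snap("scene","s5"); t=cv2.imread("pics/t5.png")[135:255,270:430]
    cv2.imwrite("pics/t5c.png",cv2.resize(t,(800,600),interpolation=3)); print(arm.get_obs()["time"],arm.get_obs()["wrist_force"]-f0)
```

```text
True -93.83801618028961 [ 0.85814215 -0.7280351  -0.58187144] 70.04689154576741
False [-89.25380076  -2.61801938] [-6.21718887 -0.63530416  1.83473951]
28.725 [ 0.74981923 -1.12983032 -0.51868373]
```

View pics/t5c.png

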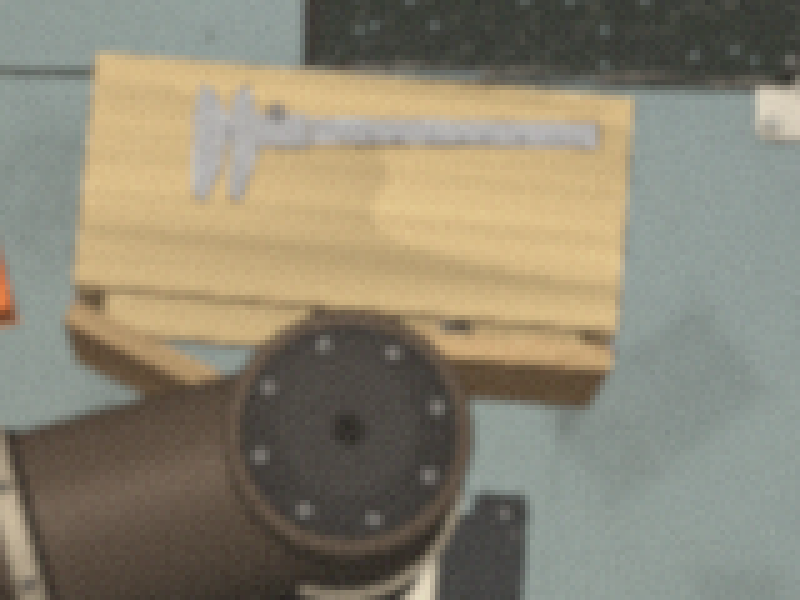

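The door is ajar at about 0.39 rad: its top edge runs from (67,325) to (185,385) in the crop, and the finger is off it. Now I'll reach behind it and sweep it open.

Run:
```python
from h import *
z=TZ+104; H=np.array([-71,145.])
def P(t,s=125,r=13): return cw(*(H+s*np.array([-np.sin(t),-np.cos(t)])+r*np.array([np.cos(t),-np.sin(t)])),z)
print("a",[arm.servo_line(cw(*p,z),feed=120,max_force=10) for p in ((-209,-60),(-108,-60))], arm.get_obs()["wrist_force"])
print("b",arm.servo_line(P(.33),feed=80,max_force=8),arm.get_obs()["wrist_force"])
for t in np.arange(.45,1.51,.15):
    h=arm.servo_line(P(t),feed=70,max_force=12); o=arm.get_obs(); print(round(t,2),h,wc(o["eef_pos"]).round(1),o["wrist_force"].round(1),o["time"])
    if h: break
snap("top","t6"); t=cv2.imread("pics/t6.png")[135:285,240:440]; cv2.imwrite("pics/t6c.png",cv2.resize(t,(800,600),interpolation=3))
```

```text
a [False, False] [ 0.14744492 -0.38543456  0.86914628]
b False [0.25866889 0.19056636 0.34906908]
0.45 False [-114.2   26.8] [0.4 0.3 0.8] 31.9
0.6 False [-131.2   34.7] [ 0.7 -0.5 -0.4] 32.3167
0.75 False [-147.1   45. ] [0.3 0.2 0.8] 32.7333
0.9 False [-161.1   57.5] [ 0.9 -1.1 -0.1] 33.15
1.05 False [-173.2   71.9] [ 0.9 -0.2 -0.3] 33.5667
1.2 False [-183.   88.] [0.4 0.4 0.9] 33.9833
1.35 False [-190.3  105.4] [ 0.  -0.3 -0.6] 34.4
1.5 False [-194.9  123.7] [ 0.1 -0.9 -0.3] 34.8167
```

Run:
```python
from h import *
z=TZ+104
arm.servo_line(cw(-195,50,z),feed=120); arm.servo_line(cw(-200,40,200),feed=150)
arm.move_to([420,-200,250],down(RC@[0,1])); arm.sleep(.3)
snap("top","t7"); t=cv2.imread("pics/t7.png")[135:285,240:440]; cv2.imwrite("pics/t7c.png",cv2.resize(t,(800,600),interpolation=3))
print([(np.round(towld("top",x["location"])),x["p"]) for x in vision.boxes_of("sanding_block","top")],arm.get_obs()["time"],arm.get_obs()["wrist_force"])
print([(np.round(towld("top",x["location"])),x["p"]) for x in vision.boxes_of("caliper","top")][:1])
for th in (1.25,1.4,1.5,1.6):
    p=np.array([-71,145])+172*np.array([-np.sin(th),-np.cos(th)])+14*np.array([-np.cos(th),np.sin(th)])
    q=px("top",cw(*p,124)); print(th,(np.array(q)-[240,135])*4)
```

```text
[(array([ 402., -109.,   35.]), 0.97), (array([342., 140.,  36.]), 0.72), (array([642., 187.,  35.]), 0.67)] 37.8667 [ 0.67863977 -0.01583544  0.01909429]
[(array([711., -38., 130.]), 0.88)]
1.25 [216.91851319 492.61242146]
1.4 [177.67110185 495.80579526]
1.5 [151.46107745 494.67933863]
1.6 [125.53721729 490.95896789]
```

View pics/t7c.png

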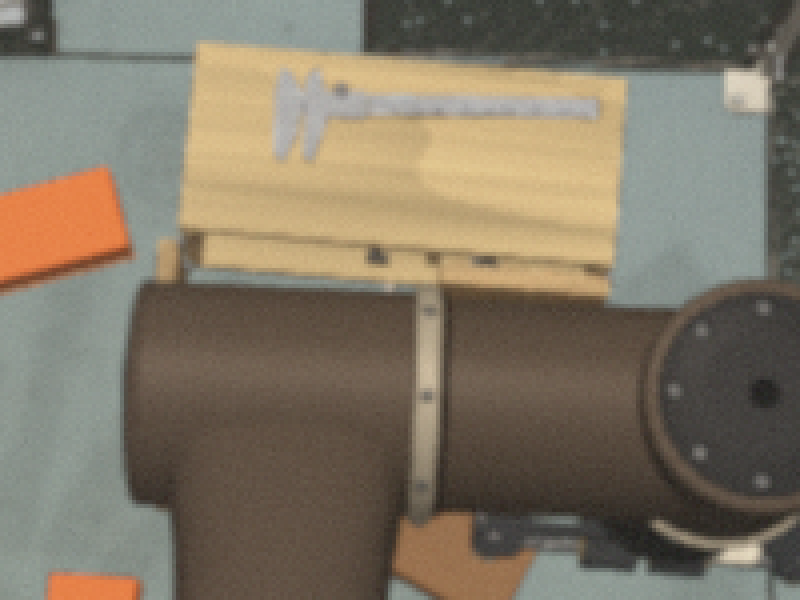

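The open door shows at (170,240–283), pointing straight out, but the forearm hides the rest. I'll use the last view on the scene camera.

Run:
```python
from h import *
snap("scene","s8"); t=cv2.imread("pics/s8.png")[170:390,150:440]; cv2.imwrite("pics/s8c.png",cv2.resize(t,(790,599),interpolation=3))
for th in (0.9,1.25,1.5,1.6):
    p=np.array([-71,145])+172*np.array([-np.sin(th),-np.cos(th)])+14*np.array([-np.cos(th),np.sin(th)])
    print(th,((np.array(px("scene",cw(*p,124)))-[150,170])*2.724).round(), ((np.array(px("scene",cw(*p,16)))-[150,170])*2.724).round())
print(arm.get_obs()["wrist_force"],arm.get_obs()["time"])
```

```text
0.9 [467. 228.] [470. 327.]
1.25 [431. 261.] [435. 362.]
1.5 [392. 280.] [397. 383.]
1.6 [374. 287.] [380. 390.]
[ 0.6643638  -0.19906826  0.24489501] 37.9667
```

View pics/s8c.png

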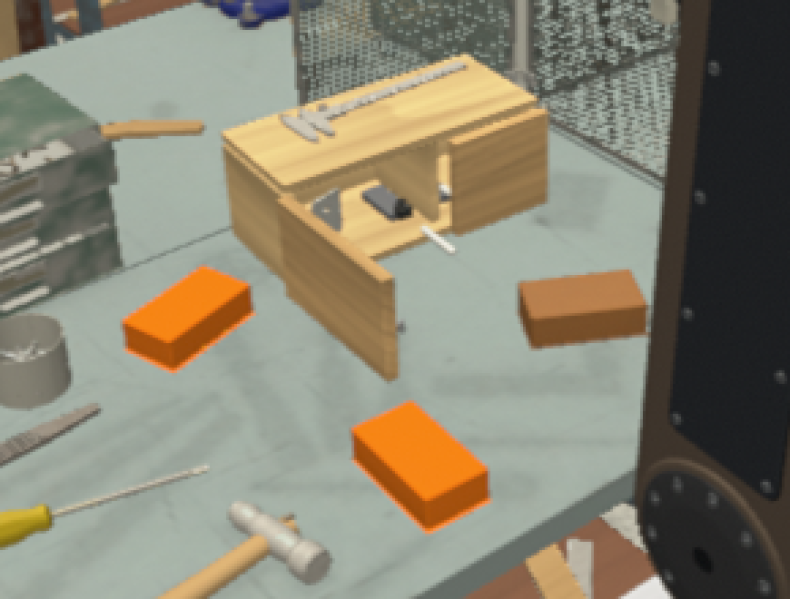

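The free-edge top corner is at (388,280) in the crop, where 1.5 rad predicts (392,280). The narrow door is shut, the block lies flat and clear, and the bystanders look undisturbed.

```bash
python3 -c "
from h import *
job.sign_off()"
```

```text
the job is handed in; nothing more can be done
```

I handed the job in at about 38 s of robot time, with the wide door open to about 1.5 rad and the block clear of it. `sign_off` gives no verdict, so the checks below are my own.

**What I did**
- **Block:** I pushed the cork block about 165 mm along its own length with the shut fingertips. It now lies in front of the narrow door at about (420, -105) mm, roughly 270 mm from the hinge axis.
- **Catch:** I pressed the wide door at its catch and drew back, and it sprang ajar to about 0.39 rad with the fingers off it.
- **Opening:** I reached behind the door, swept it open, and withdrew the gripper to clear space.

**Last checks**
- **Door:** in the final scene picture its free edge matches the predicted position for 1.5 rad.
- **Surroundings:** the narrow door is shut, the block is flat and clear, and the caliper, tin and screwdriver look undisturbed. The offcut is outside my last pictures, but the arm stayed clear of it.
- **Forces:** the wrist force is near zero, and the arm touches nothing.

**What disagreed**
- **Fingertip offset:** the real fingertips end about 33 mm short of the reported TCP. My first push passed over the block without moving it. I measured the offset by touching the bench and corrected for it.
- **Last block position:** the network's final reading from the top camera, (402, -109), is about 15 mm off the earlier one. I put that down to the arm partly hiding the block.

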